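# Tare the parcel scale for the sorting tray

## Task

Get the parcel scale ready for weighing small items in the blue sorting tray: set the empty tray gently, upright and centred on the scale's steel pan and let go of it. Its weight swings the red pointer, so then turn the black zero knob, which turns the white dial disc, until the broad black zero mark stands under the pointer's tip. Leave the tray on the pan and the other things on the counter where they are.

Things in the scene. Friction and masses are not known exactly. Their poses are not given: they have to be found in the camera images.
- tray: open blue plastic tray, 150 mm (its x) by 100 mm (its y), walls 55 mm high, with a white carrying bar along its x over its middle: bar 14 mm wide and 14 mm high, centred 98 mm above the tray's underside, on end posts 134 mm apart. Weight 0.24 to 0.5 kg. Origin at the centre of its underside, z up; starts on either side of the scale
- tray_handle (a point): the middle of the tray's carrying bar, 98 mm above the tray's underside; axes as the tray's (x along the bar)
- scale: the grey parcel scale, fixed to the counter: a base 220 mm (its x) by 190 mm (its y) with the steel pan on top, and a tilted dial head 160 x 150 x 30 mm beside it at its -y side. Origin on the counter under the middle of the pan; the dial leans to its +x side, away from the robot, so its upper end is toward the robot
- pan_top (a point): centre of the upper face of the square steel pan, 180 x 180 mm; 84 mm above the counter when empty; axes as the scale's
- pan (a joint): how far the sprung pan has sunk under load, m: 0 when empty, at most 0.0125; the tray sinks it 5 to 10 mm
- knob_grip (a point): grip point of the black zero knob, on its axis, 30 mm off the dial's face. Its straight grip bar is 62 mm long, 16 mm thick, its top 42 mm off the face, over a round skirt 68 mm across, 8 mm high. Axes turn with the knob: z out of the dial (30 degrees from vertical, toward the scale's +x), x along the bar. Knob axis 185 mm to the -y side of the pan's centre, face centre 105 mm up
- zero_knob (a joint): angle of the knob and its dial disc, rad, growing clockwise as seen looking at the dial, range -1.3 to 1.6; at 0 the zero mark is at the dial's upper end; it stays where it is left
- pointer_tip (a point): tip of the red pointer, 58 mm from the knob's axis; the pointer sticks out from under the knob's skirt, flat over the disc (up to 5 mm off it). It does not turn with the knob: it points to the dial's upper end with the pan empty and swings clockwise by 84 rad per metre that the pan sinks
- zero_mark (a point): inner end of the broad black zero mark (10 mm wide, 13 mm long) near the rim of the white disc, which is 144 mm across and turns with the knob. The point lies 58 mm from the knob's axis and coincides with the pointer's tip when the scale reads zero. The mark lies in line with the knob's bar (on its x). Axes: z out of the disc, x from the knob's axis toward the mark
- parcel: taped cardboard parcel 160 x 110 x 70 mm with a white label, not needed; origin at the centre of its underside
- tape_roll: roll of brown tape lying flat, 100 mm across, 48 mm high; origin at the centre of its underside
- stamp: dark wooden hand stamp, 48 mm across, 80 mm high, standing; origin at the centre of its underside
- mug: blue mug, 80 mm across, 95 mm high; origin at the centre of its underside
- cutter: orange box cutter lying flat, 190 mm long, 18 mm high; origin at the centre of its underside

How it is judged (in metres and radians):
On the way, in this order (a step that is already met when the one before it is completed fails the run):
1. the tray stands upright and centred on the pan, let go and at rest (horizontal distance between tray and pan_top below 0.015 m and z of tray in the frame of pan_top between -0.005 and 0.005 m and angle between tray's own z axis and vertical below 0.08 rad and contact force between the fingers and tray below 0.05 N and linear speed of tray below 0.02 m/s), for 0.2 s.
2. with the tray on the pan, the zero mark stands under the pointer's tip (all of step 1 and distance between pointer_tip and zero_mark below 0.005 m), for 0.2 s.
At the end, for the whole second after the job is handed in: The tray stands upright on the pan (within 5 mm of its face, tilted under 0.08 rad), at rest and not held, its centre within 15 mm of the pan's centre; its weight is on the pan; the pointer's tip is within 5 mm of the zero mark and the knob is still (all of step 2 and value of joint pan above 0.003 m and velocity of joint zero_knob between -0.05 and 0.05 rad/s); the robot touches nothing.
It fails at once if the pan bangs down: the tray is dropped or rammed on it (pan faster than 0.25 m/s) (velocity of joint pan above 0.25 m/s).
It fails at once if the tray is tipped (more than 0.7 rad) (angle between tray's own z axis and vertical above 0.7 rad).
It fails at once if one of the other things on the counter is shifted by more than 30 mm (distance of any of parcel, tape_roll, stamp, mug, cutter from where it was at the start of the episode above 0.03 m).
It also fails if it takes over 58 s, if anything falls off the work surface, if the arm or the gripper's body presses on something with over 40 N, if the wrist force passes 120 N, or if a joint passes its speed limit or range.

## Robot

A 6-joint arm with a two-finger parallel gripper is mounted at the origin on the work surface. World frame = base frame: x ahead of the robot, y to its left, z up, the work surface at z = 0. Lengths are in m, angles in degrees, forces in N, time in s.
With the tool pointing down it reaches from about 0.35 to 0.775 m from the base axis. Payload 7.3 kg.
Tool frame: the origin (TCP) lies at the very end of the fingers, on their centre line; the grasp point (between the pads) lies behind it (ctrl.tcp_to_grasp is the z of the grasp point in the tool frame, in m); z points along the fingers, y is the line along which they close (so a half turn about z gives the same grasp; the last joint's range is limited). The gripper opens to 92 mm and grips with 3 to 60 N. Pads are 19 mm wide; open, the fingers measure 130 mm over their backs; the gripper's body (75 mm by 190 mm) begins 47 mm behind the grasp point.
Start: joints at [-74.828, 19.595, 87.324, -0, 73.075, -8.365], TCP at [0.21, -0.481, 0.194] pointing down, gripper open.
Joint ranges: [-145.02, 145.02], [-44.19, 115.74], [2.07, 154.8], [-57.11, 237.11], [16.16, 152.29], [-177.93, 177.93]. Speed limits (degrees/s): [147.25, 147.25, 180, 180, 180, 180].

## Interface

Orientations are given as a 3x3 rotation matrix whose columns are the frame's x, y, z axes.
In Python, from workcell import readout, viewer, ctrl gives the robot as it stands.
- The arm moves only by the tool jog_arm, never from a script. Its argument "commands" is a list of rows, each a list of 7 numbers: the turn, a rotation vector about the tool's x, y, z in rad, then the shift along the tool's x, y, z in m, then the closure in counts, from 0 (fully open) to 255 (shut). In form: [[rx, ry, rz, dx, dy, dz, grip], ...]. A call has 1 to 5 rows; each row is the pose to reach, as a shift and turn from the pose commanded when the call began, along the tool's axes at that moment; what a row does not reach only later rows make up. A row lasts 1/12 s, in which the tool goes at most 41.7 mm and 7.16 degrees, less where a joint would pass 70% of its speed; a pose out of reach is approached as far as the arm can. A call with a gripper value outside its range is refused whole. The fingers move at their own pace and stop on an object; "newtons" is the grip in N (left out, the last holds). Time passes only in rows, so rows that repeat a pose let the fingers close. It gives the time, the measured TCP pose, the force, the opening and the grip force at its end, in the units of the state.
- readout.sense(): the state, without advancing time (a new reading comes with each control period).
- viewer.camera(name): name is "scene" or "top"; returns a dict with "color" (420x560x3 uint8, red, green, blue), "fov_y" (degrees; the focal length in pixels is half the picture's height over the tangent of half this angle, whatever the lens; pixels are square), "cx", "cy" (the principal point, pixels), "D" ([k1, k2, p1, p2, k3] as OpenCV has them; the pictures are not rectified), "eye" and "orientation" of the camera in the world. Camera axes: x right, y down, z forward; pixel columns grow to the right and rows downward; lengths in m; the calibration is good to about 2 mm. A picture is of the moment at which its call begins. There is no depth.
- ctrl.job_done(): hands the job in; it is judged then, once.
The state is a dict: "time": time; "q": joint angles; "joint_vel": joint speeds; "joint_torque": joint torques, N m; "tcp_pos": TCP position; "orientation": TCP orientation; "contact_force": force on the tool from outside, world axes, zero at the start; "torque": the same for the moment, N m; "opening": finger opening in m; "gripper_force": force on a finger pad.
Only numpy, scipy, OpenCV 4.12 (cv2) and the standard library are available. Lean on these libraries where they do the work, as an engineer would, in place of code of your own. Each camera call takes 0.05 s, during which the arm holds its last target. There are 200 camera calls.

## Working session

There is one attempt and no reset: what is moved stays moved. The work goes in short steps, Python scripts to look and compute and a tool call to move; the robot and the scene stay as the last step left them, time stands still between calls to the robot, and variables do not carry over. Pictures are saved under pics/ and viewed, at most 10 in all, crops included, and the job is handed in when it is done.

Besides the shell and the picture viewer there is one more tool, called after "Emit:" as name(argument=value, ...), one argument or row to a line, values as JSON. jog_arm: Moves the arm, as the interface text tells. Its arguments: {"type":"object","properties":{"commands":{"type":"array","items":{"type":"array","items":{"type":"number"}}},"newtons":{"type":"number"}},"required":["commands"]}

```bash
ls; mkdir -p pics; cat > h.py <<'E'
import numpy as np, cv2
from workcell import readout, viewer, ctrl
def K(c):
    f=c["color"].shape[0]/2/np.tan(np.radians(c["fov_y"])/2)
    return np.array([[f,0,c["cx"]],[0,f,c["cy"]],[0,0,1.]])
def snap(name,fn,crop=None,s=1):
    c=viewer.camera(name); im=c["color"][:,:,::-1]
    if crop: x0,y0,x1,y1=crop; im=im[y0:y1,x0:x1]
    cv2.imwrite("pics/"+fn,cv2.resize(im,None,fx=s,fy=s,interpolation=cv2.INTER_CUBIC)); return c
def px2w(c,uv,z):
    p=cv2.undistortPoints(np.array(uv,float).reshape(-1,1,2),K(c),np.array(c["D"],float)).reshape(-1,2)
    d=np.c_[p,np.ones(len(p))]@np.array(c["orientation"]).T; e=np.array(c["eye"])
    return e+d*((np.asarray(z)-e[2])/d[:,2])[:,None]
def w2px(c,P):
    R=np.array(c["orientation"]).T; t=-R@np.array(c["eye"])
    return cv2.projectPoints(np.array(P,float).reshape(-1,1,3),cv2.Rodrigues(R)[0],t,K(c),np.array(c["D"],float))[0].reshape(-1,2)
E
python3 - <<'E'
from h import *
for n in("top","scene"):
    c=snap(n,n+"1.png",s=1.4); print(n,c["eye"],np.round(c["orientation"],3),c["fov_y"],c["D"],c["cx"],c["cy"])
s=readout.sense(); print(s, ctrl.tcp_to_grasp)
E
```

```text
pics
top [ 0.50392207 -0.02608364  0.99068874] [[-0.011 -0.999  0.049]
 [-1.     0.011  0.006]
 [-0.007 -0.049 -0.999]] 57.14196069938974 [0.03567324 0.         0.         0.         0.        ] 281.70337663315433 210.02165997952227
scene [1.20899402 0.32273131 1.00765677] [[-0.494  0.672 -0.551]
 [ 0.869  0.389 -0.305]
 [ 0.009 -0.63  -0.777]] 53.83027873779253 [-0.11388762  0.          0.          0.          0.        ] 279.1710394997475 214.0873345229293
{'time': 0.1, 'q': array([-7.48280301e+01,  1.96315527e+01,  8.73698173e+01, -1.14843640e-03,
        7.30756474e+01, -8.36536789e+00]), 'joint_vel': array([-0.01573957, -0.12231831, -0.193558  ,  0.06785639,  0.08422212,
       -0.0474939 ]), 'joint_torque': array([ 1.43071928e-03, -4.32004452e+01, -2.44694549e+01,  7.18608429e-02,
        5.26282412e-02, -4.81421068e-05]), 'tcp_pos': array([ 0.20956445, -0.48092681,  0.19313439]), 'orientation': array([[ 9.16797725e-01,  3.99351717e-01, -3.70309095e-04],
       [ 3.99351850e-01, -9.16796831e-01,  1.29233444e-03],
       [ 1.76597774e-04, -1.33269290e-03, -9.99999096e-01]]), 'contact_force': array([-0.69533371, -0.13043453, -0.38952113]), 'torque': array([-0.03630936, -0.01022333,  0.06108463]), 'gripper_force': 0.0, 'opening': 0.09178859491000213} -0.0188
```

View pics/top1.png

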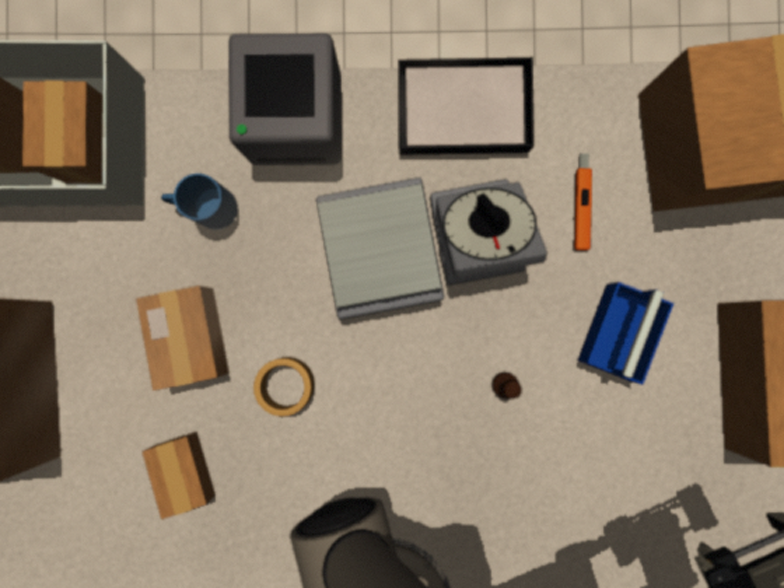

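View pics/scene1.png

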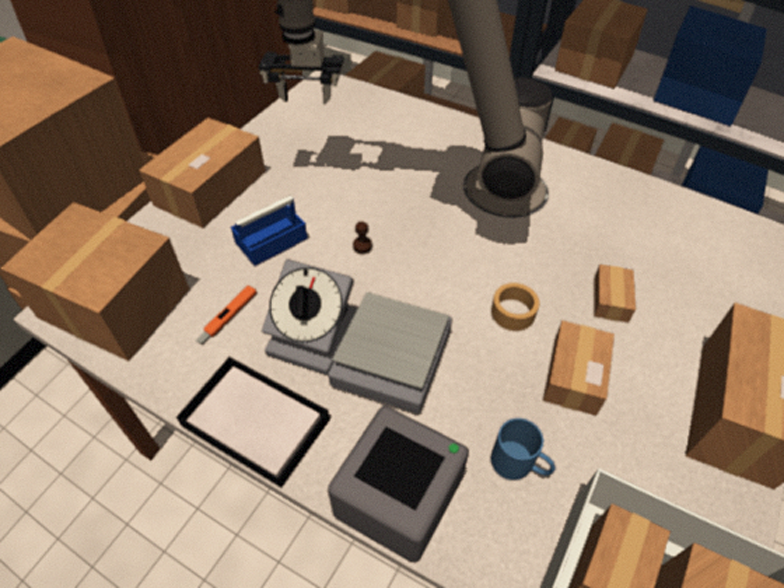

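The top view shows the scale with its pan at about (380,245)/1.4, the dial at (490,222)/1.4 and the tray at (627,335)/1.4. The zero mark sits at (511,248)/1.4, anticlockwise of the pointer. I'll enlarge both areas.

```bash
python3 - <<'E'
from h import *
c=viewer.camera("top"); im=c["color"][:,:,::-1]; d=viewer.camera("scene"); im2=d["color"][:,:,::-1]
def cr(im,x,y,w,h,s): return cv2.resize(im[y:y+h,x:x+w],(w*s,h*s),interpolation=cv2.INTER_CUBIC)
a=cr(im,220,120,100,115,4); b=cr(im,310,125,90,75,4)
o=np.zeros((600,800,3),np.uint8); 
o[:460,:400]=a; o[:300,410:770]=b[:, :360]; t=cr(im,405,195,80,70,4)[:280]; o[310:590,410:730]=t
cv2.imwrite("pics/comp.png",o)
E
```

```text
(no output)
```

View pics/comp.png

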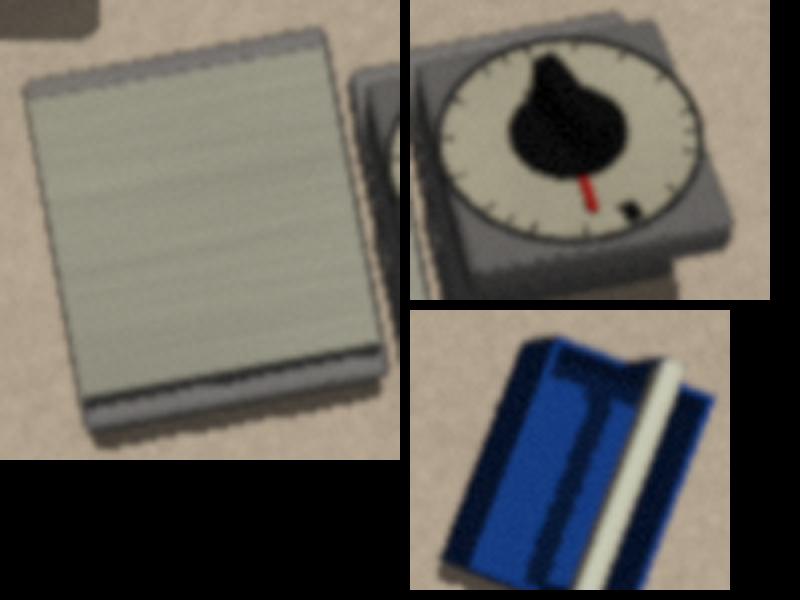

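```bash
python3 - <<'E'
from h import *
c=viewer.camera("top")
s=lambda l,x,y,ox,oy:[(x+(u-ox)/4,y+(v-oy)/4) for u,v in l]
P=px2w(c,s([(26,98),(326,47),(381,346),(84,398)],220,120,0,0),[.084]*4)
print(P, P.mean(0), [np.linalg.norm(P[i]-P[i-1]) for i in range(4)])
# yaw: scale x points away from robot: BL->TL, BR->TR
e=(P[0]-P[3]+P[1]-P[2]); print("yaw",np.degrees(np.arctan2(e[1],e[0])))
yaw=np.arctan2(e[1],e[0]); X=np.array([np.cos(yaw),np.sin(yaw),0]);Y=np.array([-X[1],X[0],0])
z=np.cos(np.pi/6)*np.array([0,0,1])+np.sin(np.pi/6)*X; u=-(np.cos(np.pi/6)*X-np.sin(np.pi/6)*np.array([0,0,1]))
o=P.mean(0);o[2]=0; f=o-.185*Y+np.array([0,0,.105]); print("knob face",f,"grip",f+.03*z)
w=np.cross(u,z) # clockwise quarter
for n in("top","scene"):
    c2=viewer.camera(n); print(n,w2px(c2,[f,f+.03*z,f+.058*u])*1.4)
print(w,u,z)
B=px2w(c,[(470.25,207.5),(449.3,268.6)],[.105]*2); print(B,np.linalg.norm(B[0]-B[1]),B.mean(0))
R=px2w(c,[(441.75,202),(480.75,216.75),(459.3,272)],[.055]*3); print(R,np.linalg.norm(R[0]-R[1]),np.linalg.norm(R[2]-R[1]),(R[0]+R[2])/2)
m=px2w(c,[(310+(630-410)/4,125+210/4)],[.105+.029]);print("mark",(m[0]-f)@u,(m[0]-f)@w)
E
```

```text
[[ 0.70566582  0.10892264  0.084     ]
 [ 0.73407803 -0.06932443  0.084     ]
 [ 0.55604928 -0.09938272  0.084     ]
 [ 0.52735763  0.07560815  0.084     ]] [0.63078769 0.00395591 0.084     ] [np.float64(0.18139367279247717), np.float64(0.18049729248360435), np.float64(0.1805484386115306), np.float64(0.1773274232455226)]
yaw 10.084337373046118
knob face [ 0.66318074 -0.17818604  0.105     ] grip [ 0.67794901 -0.17555958  0.13098076]
top [[489.29317598 222.94304367]
 [490.22945469 210.86661211]
 [498.4849553  250.45104912]]
scene [[304.04388464 303.14567023]
 [299.36736999 300.45495809]
 [313.05490245 275.81189055]]
[-0.17509759  0.98455108  0.        ] [-0.85264625 -0.15163896  0.5       ] [0.49227554 0.0875488  0.8660254 ]
[[ 0.54860706 -0.44921714  0.105     ]
 [ 0.41093074 -0.39768234  0.105     ]] 0.14700545220565625 [ 0.4797689  -0.42344974  0.105     ]
[[ 0.56516177 -0.40613194  0.055     ]
 [ 0.52865732 -0.49699337  0.055     ]
 [ 0.39752056 -0.44181388  0.055     ]] 0.09792024916641513 0.14227306529119937 [ 0.48134117 -0.42397291  0.055     ]
mark 0.05857199234195887 -0.02006913924567007
```

Pan sides measure 0.18 m, and the projected dial centre and pointer fall where they appear in the image, so the scale pose is consistent. The tray bar is at about (0.480, -0.424), direction -21.5°.

```bash
cat >> h.py <<'E'
from scipy.spatial.transform import Rotation as Ro
def down(a):
    c,s=np.cos(np.radians(a)),np.sin(np.radians(a)); return np.array([[c,s,0],[s,-c,0],[0,0,-1.]])
def delta(p,R,s=None,show=True):
    s=s or readout.sense(); R0=np.array(s["orientation"])
    print("turn",np.round(Ro.from_matrix(R0.T@R).as_rotvec(),3),"shift",np.round(R0.T@(np.array(p)-s["tcp_pos"]),4), "F",np.round(s["contact_force"],2),"t",s["time"],"open",round(s["opening"],4),"tcp",np.round(s["tcp_pos"],4))
E
python3 -c "
from h import *
delta([.480,-.424,.19],down(-21.5))"
```

```text
turn [-0.     0.     0.786] shift [0.2707 0.0555 0.0036] F [ 1.4  -0.1   0.24] t 0.35 open 0.0918 tcp [ 0.2096 -0.4813  0.1936]
```

Emit:
jog_arm(
  commands=[
    [0,0,0.12,0.04,0.008,0.001,0],
    [0,0,0.24,0.08,0.016,0.001,0],
    [0,0,0.36,0.12,0.024,0.002,0],
    [0,0,0.48,0.16,0.033,0.002,0],
    [0,0,0.6,0.2,0.041,0.003,0],
  ],
)

```text
time: 0.77
tcp_pos: [0.3998, -0.4411, 0.1911]
orientation: [[0.985, -0.171, 0.0], [-0.171, -0.985, -0.0], [0.0, 0.0, -1.0]]
contact_force: [-0.3, -1.0, -0.7]
opening: 0.0915
gripper_force: 0.0
```

```bash
python3 -c "
from h import *
delta([.480,-.424,.18],down(-21.5))"
```

```text
turn [ 0.    -0.     0.204] shift [ 0.0761 -0.0306  0.0111] F [-0.34 -0.97 -0.71] t 0.7667 open 0.0915 tcp [ 0.3998 -0.4411  0.1911]
```

Emit:
jog_arm(
  commands=[
    [0,0,0.1,0.034,-0.014,0.005,0],
    [0,0,0.185,0.067,-0.027,0.01,0],
    [0,0,0.185,0.067,-0.027,0.01,0],
    [0,0,0.185,0.067,-0.027,0.01,0],
  ],
)

```text
time: 1.1
tcp_pos: [0.4701, -0.4247, 0.1798]
orientation: [[0.94, -0.34, -0.001], [-0.34, -0.94, 0.001], [-0.001, -0.001, -1.0]]
contact_force: [-0.7, -0.1, -0.0]
opening: 0.0917
gripper_force: 0.0
```

```bash
python3 - <<'E'
from h import *
c=viewer.camera("top"); im=c["color"][:,:,::-1]; d=viewer.camera("scene"); im2=d["color"][:,:,::-1]
cv2.imwrite("pics/g1.png",np.hstack([cv2.resize(im[180:300,390:510],(400,400)),cv2.resize(im2[80:230,120:270],(400,400))]))
delta([.480,-.424,.079],down(-21.5))
E
```

```text
turn [0.    0.001 0.026] shift [ 0.0105 -0.006   0.1018] F [-0.54 -0.81 -0.04] t 1.2 open 0.092 tcp [ 0.4682 -0.4261  0.1808]
```

View pics/g1.png

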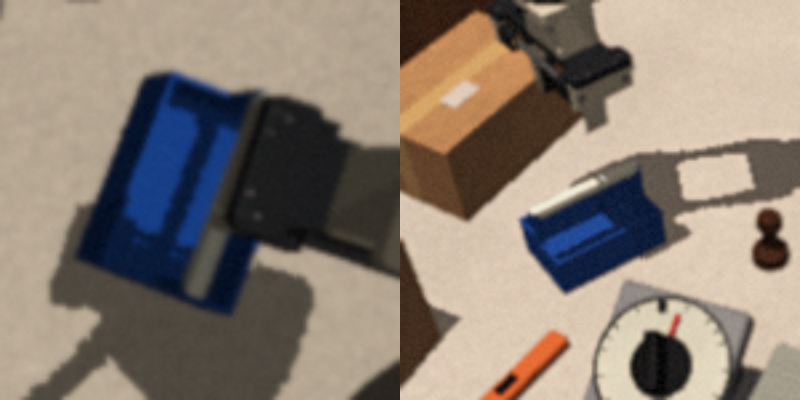

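The gripper stands over the bar, aligned with it. The box on the right is clear. Lowering.

Emit:
jog_arm(
  commands=[
    [0,0,0.026,0.0105,-0.006,0.005,0],
    [0,0,0.026,0.0105,-0.006,0.035,0],
    [0,0,0.026,0.0105,-0.006,0.07,0],
    [0,0,0.026,0.0105,-0.006,0.102,0],
    [0,0,0.026,0.0105,-0.006,0.102,0],
  ],
)

```text
time: 1.62
tcp_pos: [0.4762, -0.4216, 0.0728]
orientation: [[0.929, -0.369, -0.008], [-0.369, -0.929, 0.009], [-0.011, -0.005, -1.0]]
contact_force: [-1.1, 0.7, -0.4]
opening: 0.0919
gripper_force: 0.0
```

```bash
python3 - <<'E'
from h import *
d=viewer.camera("scene"); im2=d["color"][:,:,::-1]
cv2.imwrite("pics/g2.png",cv2.resize(im2[80:230,120:270],(600,600),interpolation=cv2.INTER_CUBIC))
delta([.480,-.424,.079],down(-21.5))
E
```

```text
turn [-0.003  0.006 -0.003] shift [ 0.0024  0.0001 -0.0026] F [-0.3  -0.36 -0.56] t 1.6667 open 0.0918 tcp [ 0.4777 -0.423   0.0764]
```

View pics/g2.png

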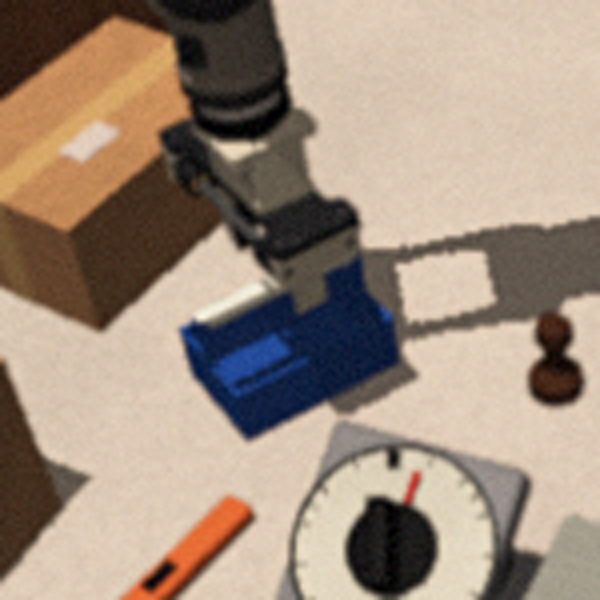

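A finger is on each side of the bar. Closing on it.

Emit:
jog_arm(
  commands=[
    [0,0,0,0.002,0,-0.002,255],
    [0,0,0,0.002,0,-0.002,255],
    [0,0,0,0.002,0,-0.002,255],
    [0,0,0,0.002,0,-0.002,255],
    [0,0,0,0.002,0,-0.002,255],
  ],
  newtons=35,
)

```text
time: 2.08
tcp_pos: [0.4829, -0.4251, 0.0824]
orientation: [[0.93, -0.367, 0.001], [-0.367, -0.93, -0.002], [0.002, 0.001, -1.0]]
contact_force: [0.4, 0.7, 0.2]
opening: 0.0632
gripper_force: 0.0
```

```bash
python3 - <<'E'
from h import *
d=viewer.camera("scene")
# bar ends predicted for tray at (.48,-.424), yaw -21.5, in g2 pixel coordinates
t=np.radians(-21.5);v=np.array([np.cos(t),np.sin(t),0])
print((w2px(d,[[.48,-.424,.098]+.074*k*v for k in(-1,0,1)])-[120,80])*4)
delta([.480,-.424,.2],down(-21.5))
E
```

```text
[[349.16240767 243.77991513]
 [272.40542102 281.55582004]
 [192.67259441 321.08904816]]
turn [ 0.001 -0.001 -0.001] shift [-0.0027  0.0002 -0.118 ] F [-0.   -0.57  0.22] t 2.1333 open 0.059 tcp [ 0.4827 -0.4249  0.082 ]
```

Emit:
jog_arm(
  commands=[
    [0,0,0,-0.002,0,0.003,255],
    [0,0,0,-0.002,0,0.003,255],
    [0,0,0,-0.002,0,0.003,255],
    [0,0,0,-0.002,0,0.003,255],
    [0,0,0,-0.002,0,0.003,255],
  ],
)

```text
time: 2.55
tcp_pos: [0.4806, -0.4239, 0.078]
orientation: [[0.93, -0.368, -0.0], [-0.368, -0.93, -0.0], [0.0, 0.0, -1.0]]
contact_force: [-0.1, -1.0, -1.0]
opening: 0.0257
gripper_force: 0.0
```

Emit:
jog_arm(
  commands=[
    [0,0,0,0,0,0,255],
    [0,0,0,0,0,0,255],
    [0,0,0,0,0,0,255],
    [0,0,0,0,0,0,255],
    [0,0,0,0,0,0,255],
  ],
)

```text
time: 2.97
tcp_pos: [0.4806, -0.4239, 0.078]
orientation: [[0.93, -0.368, -0.0], [-0.368, -0.93, -0.0], [0.0, 0.0, -1.0]]
contact_force: [-0.1, -0.2, -0.4]
opening: 0.0005
gripper_force: 0.0
```

```bash
python3 - <<'E'
from h import *
delta([.480,-.424,.2],down(-21.5)); print(readout.sense()["gripper_force"])
E
```

```text
turn [ 0.    -0.    -0.001] shift [-0.0005  0.0003 -0.122 ] F [-0.14 -0.21 -0.38] t 2.9667 open 0.0005 tcp [ 0.4806 -0.4239  0.078 ]
0.0
```

The fingers shut on nothing. Looking again.

```bash
python3 - <<'E'
from h import *
c=viewer.camera("top"); im=c["color"][:,:,::-1]; d=viewer.camera("scene"); im2=d["color"][:,:,::-1]
cv2.imwrite("pics/g3.png",np.hstack([cv2.resize(im[180:300,390:510],(400,400)),cv2.resize(im2[110:210,150:250],(400,400),interpolation=cv2.INTER_CUBIC)]))
E
```

```text
(no output)
```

View pics/g3.png

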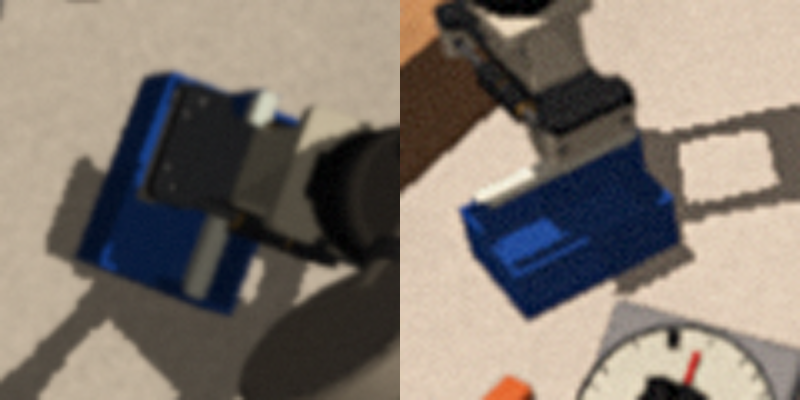

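```bash
python3 - <<'E'
from h import *
s=readout.sense(); T=s["tcp_pos"];R=np.array(s["orientation"])
o=[]
for n,(x,y) in(("top",(420,195)),("scene",(160,110))):
    c=viewer.camera(n); im=cv2.resize(c["color"][y:y+75,x:x+50,::-1],(400,600),interpolation=cv2.INTER_CUBIC).copy()
    t=np.radians(-21.5);v=np.array([np.cos(t),np.sin(t),0])
    for P,col in((T,(0,0,255)),(T+R@[0,0,-.0188],(0,255,255)),*[([.48,-.424,.105]+.067*k*v,(0,255,0)) for k in(-1,0,1)]):
        p=((w2px(c,[P])[0]-[x,y]+.5)*8).astype(int); cv2.circle(im,tuple(map(int,p)),4,col,-1)
    o.append(im)
cv2.imwrite("pics/g4.png",np.hstack(o))
E
```

```text
(no output)
```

View pics/g4.png

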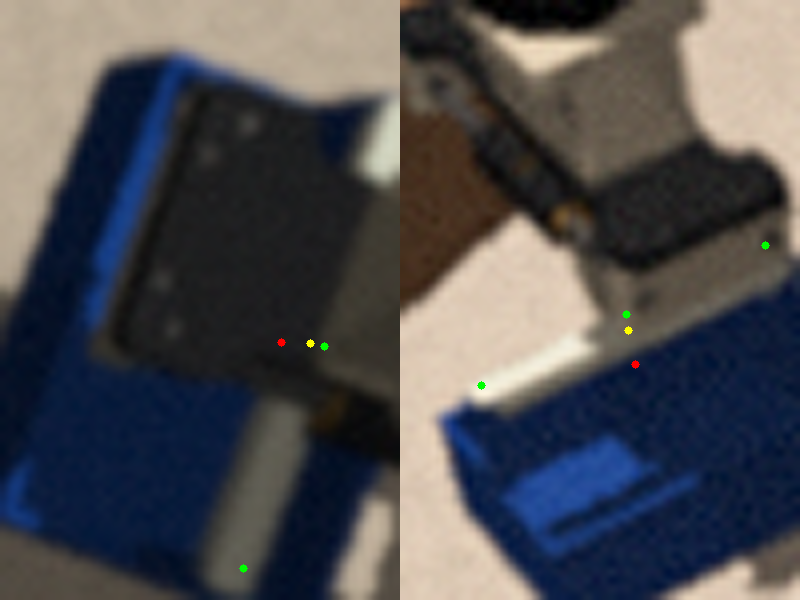

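```bash
python3 - <<'E'
from h import *
d=viewer.camera("scene")
for T,o,sc in(([.4682,-.4261,.1808],(120,80),150/400),([.4777,-.423,.0764],(120,80),.25)):
    R=down(-21)
    for k in(-.065,-.046,0,.046,.065): print(k,((w2px(d,[np.array(T)+R@[0,k,0]])[0]-o)/sc).round())
E
```

```text
-0.065 [205. 157.]
-0.046 [196. 148.]
0 [175. 129.]
0.046 [156. 110.]
0.065 [148. 102.]
-0.065 [321. 343.]
-0.046 [309. 330.]
0 [279. 300.]
0.046 [251. 271.]
0.065 [239. 259.]
```

The projection check shows the visible fingertips about 20 mm above where the TCP reading puts them. So the fingers probably closed above the bar. I'll test this by lowering a few mm and feeling for contact.

Emit:
jog_arm(
  commands=[
    [0,0,0,0,0,0.001,255],
    [0,0,0,0,0,0.002,255],
    [0,0,0,0,0,0.003,255],
    [0,0,0,0,0,0.004,255],
    [0,0,0,0,0,0.005,255],
  ],
)

```text
time: 3.63
tcp_pos: [0.4806, -0.4239, 0.0728]
orientation: [[0.93, -0.368, -0.0], [-0.368, -0.93, 0.0], [-0.0, 0.0, -1.0]]
contact_force: [0.4, -0.1, 0.7]
opening: 0.0007
gripper_force: 0.0
```

Emit:
jog_arm(
  commands=[
    [0,0,0,0,0,-0.03,255],
    [0,0,0,0,0,-0.065,255],
    [0,0,0,0,0,-0.1,255],
    [0,0,0,0,0,-0.1,255],
    [0,0,0,0,0,-0.1,255],
  ],
)

```text
time: 4.05
tcp_pos: [0.4815, -0.4249, 0.1755]
orientation: [[0.93, -0.368, 0.004], [-0.367, -0.93, -0.004], [0.005, 0.002, -1.0]]
contact_force: [-0.4, -0.6, -0.7]
opening: 0.0003
gripper_force: 0.0
```

```bash
python3 - <<'E'
from h import *
s=readout.sense(); T=s["tcp_pos"];R=np.array(s["orientation"]); print(T)
o=[]
for n,(x,y) in(("top",(420,165)),("scene",(140,70))):
    c=viewer.camera(n); im=cv2.resize(c["color"][y:y+105,x:x+70,::-1],(400,600),interpolation=cv2.INTER_CUBIC).copy()
    for P,col in((T,(0,0,255)),(T+R@[0,0,-.0188],(0,255,255)),(T+R@[0,0,-.066],(0,255,0))):
        p=((w2px(c,[P])[0]-[x,y]+.5)*40/7).astype(int); print(n,p);cv2.circle(im,tuple(map(int,p)),3,col,-1)
    o.append(im)
cv2.imwrite("pics/g5.png",np.hstack(o))
E
```

```text
[ 0.48150476 -0.42491094  0.17554698]
top [322 419]
top [348 420]
top [420 424]
scene [252 357]
scene [247 330]
scene [233 259]
```

View pics/g5.png

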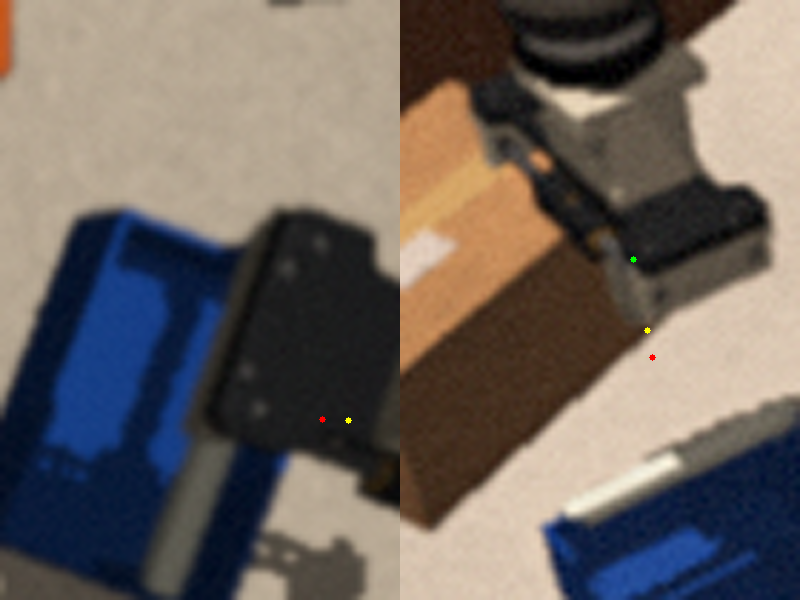

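```bash
python3 - <<'E'
from h import *
s=readout.sense(); T=s["tcp_pos"];R=np.array(s["orientation"])
c=viewer.camera("scene");c2=viewer.camera("top")
for dz in(0,-.01,-.02,-.03):
    P=[T+R@[a,-.095,-.066+dz] for a in(.0375,-.0375)]
    print(dz,((w2px(c,P)-[140,70])*40/7+[400,0]).round().tolist(), ((w2px(c2,P)-[420,165])*40/7).round().tolist())
print(np.round(s["q"],3), s["joint_torque"])
E
```

```text
0 [[664.0, 383.0], [791.0, 322.0]] [[176.0, 220.0], [100.0, 427.0]]
-0.01 [[661.0, 367.0], [789.0, 307.0]] [[189.0, 218.0], [112.0, 428.0]]
-0.02 [[657.0, 352.0], [786.0, 291.0]] [[202.0, 216.0], [124.0, 429.0]]
-0.03 [[654.0, 336.0], [784.0, 275.0]] [[216.0, 214.0], [137.0, 430.0]]
[-4.8262e+01  3.2872e+01  6.9218e+01 -3.0000e-03  7.8001e+01  6.3305e+01] [ 4.11788968e-02 -5.75575268e+01 -2.64973801e+01  7.17681809e-02
 -7.35711842e-02  7.45718226e-04]
```

```bash
python3 - <<'E'
from h import *
s=readout.sense(); T=s["tcp_pos"];R=np.array(s["orientation"])
C=[viewer.camera("scene"),viewer.camera("top")]
def tri(a,b):
    Ps=[];us=[]
    for c,uv in zip(C,(a,b)):
        us.append(cv2.undistortPoints(np.array(uv,float).reshape(1,1,2),K(c),np.array(c["D"],float)).reshape(2,1))
        Rt=np.array(c["orientation"]).T; Ps.append(np.c_[Rt,-Rt@c["eye"]])
    X=cv2.triangulatePoints(*Ps,*us).ravel(); X=X[:3]/X[3]
    print("tool",R.T@(X-T),"world",X,"reproj",(w2px(C[0],[X])-a),(w2px(C[1],[X])-b))
S=lambda x,y:np.array([140+(x-400)*.175,70+y*.175]); U=lambda x,y:np.array([420+x*.175,165+y*.175])
tri(S(655,325),U(258,218)); tri(S(770,265),U(188,425))
tri(S(712,295),U(223,321))
E
```

```text
tool [ 0.0369091  -0.08652982 -0.09990726] world [ 0.54629479 -0.35659133  0.27109008] reproj [[-1.65208143 -0.56759531]] [[-2.33209771  1.15529126]]
tool [-0.03292832 -0.08381139 -0.09979319] world [ 0.48034786 -0.33344691  0.27117339] reproj [[-1.10650587 -0.32366266]] [[-1.58740588  0.79084173]]
tool [ 0.00231038 -0.08489514 -0.09947783] world [ 0.51351684 -0.34539205  0.27075803] reproj [[-1.30308492 -0.41359166]] [[-1.85300931  0.92194844]]
```

Both cameras put the gripper body about 30 mm higher than the TCP reading implies, so the reported TCP has an offset along z. I'll find its size by touching the bar gently from above.

Emit:
jog_arm(
  commands=[
    [0,0,0,0,0,0.035,255],
    [0,0,0,0,0,0.07,255],
    [0,0,0,0,0,0.095,255],
    [0,0,0,0,0,0.1,255],
    [0,0,0,0,0,0.1,255],
  ],
)

```text
time: 4.77
tcp_pos: [0.48, -0.4232, 0.0725]
orientation: [[0.93, -0.367, -0.002], [-0.367, -0.93, 0.002], [-0.002, -0.001, -1.0]]
contact_force: [1.0, 0.4, 0.1]
opening: 0.0001
gripper_force: 0.0
```

Emit:
jog_arm(
  commands=[
    [0,0,0,0,0,0.0015,255],
    [0,0,0,0,0,0.003,255],
    [0,0,0,0,0,0.0045,255],
    [0,0,0,0,0,0.006,255],
  ],
)

```text
time: 5.1
tcp_pos: [0.4805, -0.4238, 0.072]
orientation: [[0.93, -0.367, 0.001], [-0.367, -0.93, -0.001], [0.001, 0.001, -1.0]]
contact_force: [-12.4, 12.0, 42.5]
opening: 0.0004
gripper_force: 21.3
```

Contact came at a reading of 0.072, against a bar top at 0.105. The tips are therefore about 33 mm above the reported TCP, and I'll correct every height by that. Backing off and opening.

Emit:
jog_arm(
  commands=[
    [0,0,0,0,0,-0.015,0],
    [0,0,0,0,0,-0.025,0],
    [0,0,0,0,0,-0.025,0],
    [0,0,0,0,0,-0.025,0],
    [0,0,0,0,0,-0.025,0],
  ],
)

```text
time: 5.52
tcp_pos: [0.4803, -0.4236, 0.0908]
orientation: [[0.93, -0.368, -0.001], [-0.368, -0.93, 0.001], [-0.001, -0.001, -1.0]]
contact_force: [-0.8, 0.0, -0.3]
opening: 0.0289
gripper_force: 0.0
```

Emit:
jog_arm(
  commands=[
    [0,0,0,0,0,0,0],
    [0,0,0,0,0,0,0],
    [0,0,0,0,0,0,0],
    [0,0,0,0,0,0,0],
    [0,0,0,0,0,0,0],
  ],
)

```text
time: 5.93
tcp_pos: [0.4806, -0.4239, 0.0917]
orientation: [[0.93, -0.368, -0.0], [-0.368, -0.93, 0.0], [-0.0, -0.0, -1.0]]
contact_force: [-0.1, 0.5, -0.1]
opening: 0.0623
gripper_force: 0.0
```

```bash
python3 - <<'E'
from h import *
delta([.480,-.424,.048],down(-21.5))
# bar location now: white/grey pixels of visible lower bar part in top view
c=viewer.camera("top"); im=c["color"].astype(int)
m=(im.min(2)>60)&(im.max(2)-im.min(2)<45)
for v in range(246,272,3):
    print(v,[ (u,tuple(im[v,u])) for u in range(440,470) if im[v,u,0]>60][:1],[u for u in range(440,475) if im[v,u,0]>75])
E
```

```text
turn [-0.     0.    -0.001] shift [-0.0005  0.0003  0.0437] F [-0.14  0.45 -0.12] t 5.9333 open 0.0623 tcp [ 0.4806 -0.4239  0.0917]
246 [] []
249 [(452, (np.int64(75), np.int64(74), np.int64(65)))] [453, 454, 455, 456, 457]
252 [(450, (np.int64(62), np.int64(61), np.int64(57)))] [451, 452, 453, 454, 455, 456, 469, 470, 471, 472, 473, 474]
255 [(449, (np.int64(65), np.int64(64), np.int64(59)))] [450, 451, 452, 453, 454, 455, 468, 469, 470, 471, 472, 473, 474]
258 [(448, (np.int64(66), np.int64(65), np.int64(59)))] [449, 450, 451, 452, 453, 467, 468, 469, 470, 471, 472, 473, 474]
261 [(447, (np.int64(70), np.int64(68), np.int64(61)))] [448, 449, 450, 451, 452, 453, 465, 466, 467, 468, 469, 470, 471, 472, 473, 474]
264 [(446, (np.int64(70), np.int64(70), np.int64(62)))] [447, 448, 449, 450, 451, 464, 465, 466, 467, 468, 469, 470, 471, 472, 473, 474]
267 [(446, (np.int64(69), np.int64(70), np.int64(68)))] [447, 448, 449, 450, 463, 464, 465, 466, 467, 468, 469, 470, 471, 472, 473, 474]
270 [(440, (np.int64(81), np.int64(73), np.int64(65)))] [440, 441, 462, 463, 464, 465, 466, 467, 468, 469, 470, 471, 472, 473, 474]
```

Emit:
jog_arm(
  commands=[
    [0,0,0,0,0,0.02,83],
    [0,0,0,0,0,0.042,83],
    [0,0,0,0,0,0.044,255],
    [0,0,0,0,0,0.044,255],
    [0,0,0,0,0,0.044,255],
  ],
)

```text
time: 6.4
tcp_pos: [0.481, -0.4243, 0.0488]
orientation: [[0.93, -0.367, 0.001], [-0.367, -0.93, -0.001], [0.001, 0.0, -1.0]]
contact_force: [1.0, 0.0, -0.3]
opening: 0.0467
gripper_force: 0.0
```

Emit:
jog_arm(
  commands=[
    [0,0,0,0,0,0,255],
    [0,0,0,0,0,0,255],
    [0,0,0,0,0,0,255],
    [0,0,0,0,0,0,255],
    [0,0,0,0,0,0,255],
  ],
)

```text
time: 6.82
tcp_pos: [0.4808, -0.424, 0.0484]
orientation: [[0.93, -0.368, 0.001], [-0.368, -0.93, -0.0], [0.001, 0.0, -1.0]]
contact_force: [-0.5, 0.9, -2.8]
opening: 0.0135
gripper_force: 35.1
```

The bar is held: opening 13.5 mm at 35 N. Lifting.

Emit:
jog_arm(
  commands=[
    [0,0,0,0,0,-0.02,255],
    [0,0,0,0,0,-0.06,255],
    [0,0,0,0,0,-0.1,255],
    [0,0,0,0,0,-0.14,255],
    [0,0,0,0,0,-0.18,255],
  ],
)

```text
time: 7.23
tcp_pos: [0.48, -0.4233, 0.2291]
orientation: [[0.93, -0.368, -0.001], [-0.368, -0.93, 0.001], [-0.002, -0.001, -1.0]]
contact_force: [1.6, -1.5, -4.3]
opening: 0.0134
gripper_force: 35.0
```

```bash
python3 - <<'E'
from h import *
delta([.60,-.21,.24],down(0));delta([.631,.004,.24],down(10)); s=readout.sense();print(s["opening"],s["gripper_force"],s["torque"])
E
```

```text
turn [-0.001  0.002 -0.376] shift [ 0.0331 -0.2425 -0.0108] F [ 1.64 -1.54 -4.32] t 7.2333 open 0.0134 tcp [ 0.48   -0.4233  0.2291]
turn [-0.001  0.001 -0.551] shift [-0.0167 -0.4529 -0.0105] F [ 1.64 -1.54 -4.32] t 7.2333 open 0.0134 tcp [ 0.48   -0.4233  0.2291]
0.01339252802707349 34.95964050292969 [-0.05949224 -0.09324456  0.05411406]
```

Emit:
jog_arm(
  commands=[
    [0,0,-0.03,0,-0.025,-0.02,255],
    [0,0,-0.08,0,-0.065,-0.03,255],
    [0,0,-0.13,0,-0.105,-0.03,255],
    [0,0,-0.18,0,-0.145,-0.03,255],
    [0,0,-0.23,0,-0.185,-0.03,255],
  ],
)

```text
time: 7.65
tcp_pos: [0.5485, -0.2501, 0.2575]
orientation: [[0.99, -0.144, -0.001], [-0.144, -0.99, 0.001], [-0.001, -0.0, -1.0]]
contact_force: [1.2, 0.4, -4.0]
opening: 0.0142
gripper_force: 35.0
```

```bash
python3 - <<'E'
from h import *
delta([.631,.004,.25],down(10))
E
```

```text
turn [-0.001  0.001 -0.319] shift [ 0.045  -0.2633  0.0076] F [ 1.16  0.4  -3.98] t 7.65 open 0.0142 tcp [ 0.5485 -0.2501  0.2575]
```

Emit:
jog_arm(
  commands=[
    [0,0,-0.06,0.006,-0.038,0,255],
    [0,0,-0.12,0.013,-0.076,0,255],
    [0,0,-0.18,0.02,-0.114,0,255],
    [0,0,-0.24,0.026,-0.152,0,255],
    [0,0,-0.28,0.032,-0.188,0,255],
  ],
)

```text
time: 8.07
tcp_pos: [0.6075, -0.0682, 0.2572]
orientation: [[0.991, 0.137, -0.002], [0.137, -0.991, 0.001], [-0.002, -0.001, -1.0]]
contact_force: [0.3, 0.0, -4.6]
opening: 0.0138
gripper_force: 35.0
```

```bash
python3 - <<'E'
from h import *
delta([.631,.004,.25],down(10))
E
```

```text
turn [-0.001  0.002 -0.038] shift [ 0.0332 -0.0683  0.0072] F [ 0.35  0.04 -4.63] t 8.0667 open 0.0138 tcp [ 0.6075 -0.0682  0.2572]
```

Emit:
jog_arm(
  commands=[
    [0,0,-0.02,0.012,-0.025,0,255],
    [0,0,-0.034,0.023,-0.048,0,255],
    [0,0,-0.034,0.03,-0.06,0,255],
    [0,0,-0.034,0.03,-0.06,0,255],
    [0,0,-0.034,0.03,-0.06,0,255],
  ],
)

```text
time: 8.48
tcp_pos: [0.6292, -0.007, 0.2572]
orientation: [[0.986, 0.167, -0.002], [0.167, -0.986, -0.001], [-0.002, 0.0, -1.0]]
contact_force: [0.1, 0.1, -4.4]
opening: 0.0136
gripper_force: 35.0
```

```bash
python3 - <<'E'
from h import *
delta([.631,.004,.25],down(10))
o=[]
for n,(x,y) in(("top",(210,105)),("scene",(210,150))):
    c=viewer.camera(n); o.append(cv2.resize(c["color"][y:y+150,x:x+100,::-1],(400,600),interpolation=cv2.INTER_CUBIC))
cv2.imwrite("pics/p1.png",np.hstack(o))
E
```

```text
turn [ 0.     0.002 -0.006] shift [ 0.0036 -0.0106  0.0072] F [ 0.06  0.07 -4.35] t 8.4833 open 0.0136 tcp [ 0.6292 -0.007   0.2572]
```

View pics/p1.png

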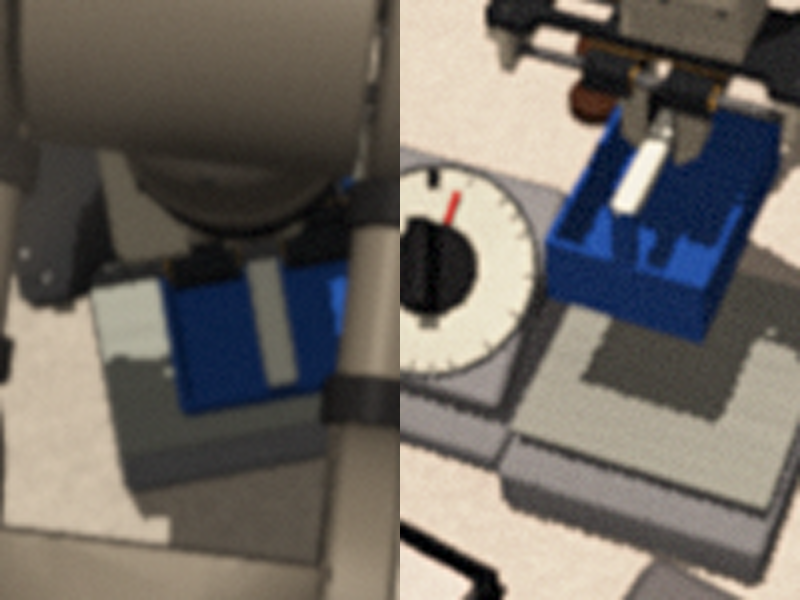

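The tray hangs level from the bar over the pan. I'll check its centre from the rim corners: scene (247,210), (288,222), and the bar end at (280,201) in the top view.

```bash
python3 - <<'E'
from h import *
c=viewer.camera("scene");t=viewer.camera("top");s=readout.sense(); T=s["tcp_pos"];R=np.array(s["orientation"]); L=T[2]-.0484
P=px2w(c,[(247,210),(288,222),(248,223.75),(285.5,234.5)],L+np.array([.055,.055,0,0])); print(P,np.linalg.norm(P[0]-P[1]))
print(((P-T)@R).round(4)); B=px2w(t,[(280.25,201.25)],[L+.105]); print((B-T)@R)
delta([.631,.004,.25],down(10))
E
```

```text
[[ 0.70866923 -0.04060427  0.26448299]
 [ 0.6918784   0.05929235  0.26448299]
 [ 0.70717439 -0.04202578  0.20948299]
 [ 0.68978109  0.05291703  0.20948299]] 0.10129790953505659
[[ 0.0732  0.0447 -0.0066]
 [ 0.0731 -0.0566 -0.0067]
 [ 0.0715  0.0459  0.0484]
 [ 0.07   -0.0507  0.0484]]
[[-0.07719314 -0.00186779 -0.05656717]]
turn [ 0.     0.    -0.009] shift [ 0.0039 -0.0121  0.0079] F [ 0.3  -0.64 -3.04] t 8.6833 open 0.0136 tcp [ 0.6291 -0.0086  0.2579]
```

The tray centre is about 3 mm off the TCP in each axis, so I'll compensate and lower.

Emit:
jog_arm(
  commands=[
    [0,0,-0.008,0.0065,-0.009,0.005,255],
    [0,0,-0.008,0.0065,-0.009,0.035,255],
    [0,0,-0.008,0.0065,-0.009,0.065,255],
    [0,0,-0.008,0.0065,-0.009,0.09,255],
    [0,0,-0.008,0.0065,-0.009,0.105,255],
  ],
)

```text
time: 9.1
tcp_pos: [0.6328, 0.0031, 0.1492]
orientation: [[0.985, 0.174, -0.005], [0.174, -0.985, 0.001], [-0.005, -0.002, -1.0]]
contact_force: [-1.3, -0.1, -4.4]
opening: 0.0135
gripper_force: 35.0
```

```bash
python3 - <<'E'
from h import *
delta([.634,.0015,.132],down(10))
E
```

```text
turn [-0.002  0.005  0.001] shift [0.001  0.0018 0.0172] F [-1.27 -0.06 -4.43] t 9.1 open 0.0135 tcp [0.6328 0.0031 0.1492]
```

Now slow lowering at 3 mm per row, watching the force.

Emit:
jog_arm(
  commands=[
    [0,0,0,0.001,0.001,0.004,255],
    [0,0,0,0.001,0.001,0.008,255],
    [0,0,0,0.001,0.001,0.012,255],
    [0,0,0,0.001,0.001,0.015,255],
    [0,0,0,0.001,0.001,0.018,255],
  ],
)

```text
time: 9.52
tcp_pos: [0.6362, 0.002, 0.1359]
orientation: [[0.985, 0.175, 0.002], [0.175, -0.985, -0.0], [0.002, 0.001, -1.0]]
contact_force: [0.4, -0.2, -3.2]
opening: 0.0136
gripper_force: 35.0
```

Emit:
jog_arm(
  commands=[
    [0,0,0,0,0,0.001,255],
    [0,0,0,0,0,0.002,255],
    [0,0,0,0,0,0.003,255],
    [0,0,0,0,0,0.003,255],
  ],
)

```text
time: 9.85
tcp_pos: [0.6355, 0.0021, 0.1321]
orientation: [[0.985, 0.175, 0.0], [0.175, -0.985, -0.0], [0.0, 0.0, -1.0]]
contact_force: [-0.1, -0.3, -3.8]
opening: 0.0134
gripper_force: 35.0
```

Emit:
jog_arm(
  commands=[
    [0,0,0,-0.001,0,0.001,255],
    [0,0,0,-0.001,0,0.002,255],
    [0,0,0,-0.001,0,0.003,255],
    [0,0,0,-0.001,0,0.004,255],
    [0,0,0,-0.001,0,0.004,255],
  ],
)

```text
time: 10.27
tcp_pos: [0.6346, 0.0018, 0.128]
orientation: [[0.985, 0.175, 0.0], [0.175, -0.985, -0.0], [0.0, 0.0, -1.0]]
contact_force: [0.3, -0.9, -2.4]
opening: 0.0139
gripper_force: 35.0
```

Emit:
jog_arm(
  commands=[
    [0,0,0,0,0,0.001,255],
    [0,0,0,0,0,0.002,255],
    [0,0,0,0,0,0.003,255],
    [0,0,0,0,0,0.003,255],
  ],
)

```text
time: 10.6
tcp_pos: [0.6346, 0.0018, 0.125]
orientation: [[0.985, 0.175, 0.0], [0.175, -0.985, -0.0], [0.0, 0.0, -1.0]]
contact_force: [0.4, -1.0, -0.2]
opening: 0.0137
gripper_force: 35.0
```

The weight is now on the pan. Releasing.

Emit:
jog_arm(
  commands=[
    [0,0,0,0,0,0,110],
    [0,0,0,0,0,0,110],
    [0,0,0,0,0,0,110],
    [0,0,0,0,0,0,110],
    [0,0,0,0,0,0,110],
  ],
)

```text
time: 11.02
tcp_pos: [0.6345, 0.0019, 0.125]
orientation: [[0.985, 0.175, 0.0], [0.175, -0.985, -0.0], [0.0, 0.0, -1.0]]
contact_force: [-0.2, -0.7, 0.0]
opening: 0.0425
gripper_force: 0.0
```

Emit:
jog_arm(
  commands=[
    [0,0,0,0,0,-0.015,110],
    [0,0,0,0,0,-0.05,110],
    [0,0,0,0,0,-0.09,110],
    [0,0,0,0,0,-0.13,110],
    [0,0,0,0,0,-0.13,110],
  ],
)

```text
time: 11.43
tcp_pos: [0.6378, 0.0016, 0.2645]
orientation: [[0.984, 0.175, 0.016], [0.175, -0.985, -0.002], [0.015, 0.005, -1.0]]
contact_force: [-0.3, 0.0, 0.6]
opening: 0.0524
gripper_force: 0.0
```

```bash
python3 - <<'E'
from h import *
# dial geometry, image analysis from the scene camera
c=viewer.camera("scene"); im=c["color"].astype(int)
yaw=np.radians(10.08);X=np.array([np.cos(yaw),np.sin(yaw),0]);Z=np.array([0,0,1.]);Y=np.cross(Z,X)
z=np.cos(np.pi/6)*Z+.5*X;u=-(np.cos(np.pi/6)*X-.5*Z);w=np.cross(u,z)
f=np.array([.6308,.004,.105])-.185*Y; f[2]=.105
if np.dot(np.cross(u,w),z)>0: print("w sign: u x w along +z => ccw")
A=np.radians(np.arange(-90,100,2))
def prof(r,h):
    p=w2px(c,[f+h*z+r*(np.cos(a)*u+np.sin(a)*w) for a in A]).astype(np.float32)
    return cv2.remap(c["color"],p[:,:1],p[:,1:],cv2.INTER_LINEAR)[:,0].astype(int)
red=prof(.050,.004); k=np.flatnonzero(red[:,0]-red[:,1]>60); print("pointer deg",np.degrees(A[k]))
mk=prof(.0645,.001); k=np.flatnonzero(mk.max(1)<90); print("mark deg",np.degrees(A[k]))
delta([.6,-.1,.25],down(10))
E
```

```text
pointer deg [38. 40. 42. 44.]
mark deg [-18. -16. -14.]
turn [ 0.003 -0.01   0.001] shift [-0.054   0.0937  0.0102] F [-0.35 -0.63  0.21] t 11.4833 open 0.0524 tcp [0.6367 0.0017 0.2605]
```

Released. The pointer is at +41°, the mark at about -17°, so the knob needs to turn by about +58°. Next is the tilted approach to the knob.

```bash
cat >> h.py <<'E'
yaw=np.radians(10.08);X=np.array([np.cos(yaw),np.sin(yaw),0]);Z=np.array([0,0,1.]);Y=np.cross(Z,X)
zd=np.cos(np.pi/6)*Z+.5*X;u=-(np.cos(np.pi/6)*X-.5*Z);w=np.cross(u,zd)
f=np.array([.6308,.004,.105])-.185*Y; f[2]=.105
OFF=.033 # true tips lie this far behind the reported TCP, along the tool
def knob(th,tip,tilt=30):
    """reported TCP pose to have the fingertips tip off the face, bar angle th deg"""
    th=np.radians(th); b=np.cos(th)*u+np.sin(th)*w; x=-b; z=-zd; R=np.column_stack([x,np.cross(z,x),z])
    ax=w*np.radians(30-tilt)
    Q=Ro.from_rotvec(ax).as_matrix(); R2=Q@R
    if R2[2,2]>R[2,2]: R2=Q.T@R
    return f+tip*zd+OFF*R2[:,2], R2
def dial(n):
    c=viewer.camera(n); A=np.radians(np.arange(-90,100,1))
    def prof(r,h):
        p=w2px(c,[f+h*zd+r*(np.cos(a)*u+np.sin(a)*w) for a in A]).astype(np.float32)
        return cv2.remap(c["color"],p[:,:1],p[:,1:],cv2.INTER_LINEAR)[:,0].astype(int)
    red=prof(.050,.004); k=red[:,0]-red[:,1]>50; mk=prof(.0645,.001); m=mk.max(1)<95
    print(n,"pointer",np.degrees(A[k]),"mark",np.degrees(A[m]))
E
python3 - <<'E'
from h import *
dial("scene"); dial("top")
p,R=knob(-17,.11); print(p,R.round(3)); delta(p,R)
p,R=knob(-17,.014); print(p)
s=readout.sense(); print(np.round(s["q"],2))
E
```

```text
scene pointer [38. 39. 40. 41. 42. 43. 44. 45.] mark [-19. -18. -17. -16. -15. -14.]
top pointer [38. 39. 40. 41. 42. 43. 44. 45.] mark [-22. -21. -20. -19. -18. -17. -16. -15.]
[ 0.70108499 -0.17140601  0.17168396] [[ 0.764  0.417 -0.492]
 [ 0.433 -0.897 -0.088]
 [-0.478 -0.146 -0.866]]
turn [ 0.078 -0.52  -0.29 ] shift [0.0354 0.1823 0.0832] F [-0.91  0.03 -0.69] t 11.5833 open 0.0522 tcp [0.6344 0.0019 0.2549]
[ 0.6538259  -0.17980712  0.08854552]
[-6.740e+00  2.978e+01  6.170e+01 -1.000e-02  8.850e+01  7.319e+01]
```

Emit:
jog_arm(
  commands=[
    [0.015,-0.1,-0.055,0.005,0.036,0,90],
    [0.03,-0.2,-0.11,0.012,0.073,0,90],
    [0.045,-0.31,-0.17,0.02,0.11,0,90],
    [0.06,-0.41,-0.23,0.028,0.147,0.01,90],
    [0.078,-0.52,-0.29,0.035,0.182,0.02,90],
  ],
)

```text
time: 12.0
tcp_pos: [0.6813, -0.1289, 0.2442]
orientation: [[0.864, 0.363, -0.349], [0.367, -0.928, -0.058], [-0.345, -0.078, -0.935]]
contact_force: [1.7, -1.2, 0.8]
opening: 0.0594
gripper_force: 0.0
```

```bash
python3 - <<'E'
from h import *
p,R=knob(-17.5,.11); delta(p,R)
s=readout.sense(); print(np.round(s["q"],2))
E
```

```text
turn [ 0.038 -0.157 -0.093] shift [0.0266 0.0523 0.0634] F [ 1.7  -1.24  0.82] t 12.0 open 0.0594 tcp [ 0.6813 -0.1289  0.2442]
[-13.09  59.66   9.14 -10.21 130.02  49.45]
```

```bash
cat > kin.py <<'E'
from h import *
from scipy.optimize import least_squares
s=readout.sense()
D=[([-74.828,19.63,87.37],[.20956,-.48093,.19313],[0,0,-1]),([-48.262,32.872,69.218],[.4815,-.4249,.17555],[.004,-.004,-1]),([-6.74,29.78,61.7],[.6344,.0019,.2549],[0.003,0,-1]),(s["q"][:3],s["tcp_pos"],np.array(s["orientation"])[:,2])]
def wr(v,q):
    a,h,L1,L2,e,L3=v;q1,q2,q3=np.radians(q); r=a+L1*np.sin(q2)+L2*np.sin(q2+q3)+e*np.cos(q2+q3); return np.array([r*np.cos(q1),r*np.sin(q1),h+L1*np.cos(q2)+L2*np.cos(q2+q3)-e*np.sin(q2+q3)])
v=least_squares(lambda v:np.concatenate([wr(v,q)+v[5]*np.array(z)-T for q,T,z in D]+[[.01*v[4],.01*(v[0])]]),[0,.3,.5,.4,0,.3]).x
if __name__=="__main__":
    print(v.round(3),[(wr(v,q)+v[5]*np.array(z)-T).round(4) for q,T,z in D])
    for tilt in(30,20,10,0):
        for tip in(.11,.06,.014):
            p,R=knob(-17.5,tip,tilt); W=p-v[5]*R[:,2]; d=np.hypot(np.hypot(W[0],W[1])-v[0],W[2]-v[1]); print(tilt,tip,d.round(3),"max",(v[2]+v[3]).round(3), R[:,2].round(2))
E
python3 kin.py
```

```text
[ 0.01  -0.182  0.431  0.378 -0.08   0.003] [array([-0.0682, -0.0402, -0.0059]), array([-0.0617, -0.0456,  0.0008]), array([-0.0344, -0.0728,  0.0047]), array([ 0.0048, -0.031 ,  0.0003])]
30 0.11 0.797 max 0.809 [-0.49 -0.09 -0.87]
30 0.06 0.758 max 0.809 [-0.49 -0.09 -0.87]
30 0.014 0.723 max 0.809 [-0.49 -0.09 -0.87]
20 0.11 0.8 max 0.809 [-0.34 -0.06 -0.94]
20 0.06 0.761 max 0.809 [-0.34 -0.06 -0.94]
20 0.014 0.726 max 0.809 [-0.34 -0.06 -0.94]
10 0.11 0.803 max 0.809 [-0.17 -0.03 -0.98]
10 0.06 0.764 max 0.809 [-0.17 -0.03 -0.98]
10 0.014 0.73 max 0.809 [-0.17 -0.03 -0.98]
0 0.11 0.807 max 0.809 [ 0. -0. -1.]
0 0.06 0.768 max 0.809 [ 0. -0. -1.]
0 0.014 0.734 max 0.809 [ 0. -0. -1.]
```

```bash
sed -i 's/a,h,L1,L2,e,L3=v/a,h,L1,L2,e,L3,b=v/; s/np.array(\[r\*np.cos(q1),r\*np.sin(q1),/np.array([r*np.cos(q1)-b*np.sin(q1),r*np.sin(q1)+b*np.cos(q1),/; s/\[0,.3,.5,.4,0,.3\]/[0,.3,.5,.4,0,.3,.076]/; s/np.hypot(W\[0\],W\[1\])-v\[0\]/np.sqrt(W[0]**2+W[1]**2-v[6]**2)-v[0]/' kin.py; python3 kin.py
```

```text
[0.008 0.226 0.501 0.374 0.049 0.347 0.076] [array([-0.0001, -0.0004,  0.0015]), array([-0.0005,  0.0004, -0.002 ]), array([ 0.0003, -0.0001,  0.0003]), array([-0.    ,  0.0003,  0.0001])]
30 0.11 0.907 max 0.875 [-0.49 -0.09 -0.87]
30 0.06 0.873 max 0.875 [-0.49 -0.09 -0.87]
30 0.014 0.843 max 0.875 [-0.49 -0.09 -0.87]
20 0.11 0.868 max 0.875 [-0.34 -0.06 -0.94]
20 0.06 0.833 max 0.875 [-0.34 -0.06 -0.94]
20 0.014 0.802 max 0.875 [-0.34 -0.06 -0.94]
10 0.11 0.826 max 0.875 [-0.17 -0.03 -0.98]
10 0.06 0.79 max 0.875 [-0.17 -0.03 -0.98]
10 0.014 0.758 max 0.875 [-0.17 -0.03 -0.98]
0 0.11 0.78 max 0.875 [ 0. -0. -1.]
0 0.06 0.744 max 0.875 [ 0. -0. -1.]
0 0.014 0.711 max 0.875 [ 0. -0. -1.]
```

Kinematics fit well. The full 30° tilt is reachable only close to the dial, so I'll come in at 20° and straighten up near the knob.

```bash
python3 - <<'E'
from h import *
p,R=knob(-17.5,.075,20); delta(p,R); print(p)
E
```

```text
turn [-0.007  0.011 -0.094] shift [0.0266 0.0525 0.0984] F [ 1.7  -1.24  0.82] t 12.0 open 0.0594 tcp [ 0.6813 -0.1289  0.2442]
[ 0.68898798 -0.17355646  0.13894205]
```

Emit:
jog_arm(
  commands=[
    [0,0,-0.05,0.01,0.025,0.02,90],
    [0,0,-0.09,0.02,0.045,0.045,90],
    [0,0,-0.09,0.02,0.045,0.07,90],
    [0,0,-0.09,0.02,0.045,0.08,90],
    [0,0,-0.09,0.02,0.045,0.08,90],
  ],
)

```text
time: 12.42
tcp_pos: [0.6835, -0.1672, 0.1525]
orientation: [[0.824, 0.437, -0.36], [0.449, -0.892, -0.054], [-0.345, -0.117, -0.931]]
contact_force: [0.6, 0.4, 0.1]
opening: 0.0593
gripper_force: 0.0
```

```bash
python3 - <<'E'
from h import *
for a in((.075,20),(.05,28),(.014,30)):
    p,R=knob(-17.5,*a); delta(p,R)
print(readout.sense()["q"].round(1))
E
```

```text
turn [-0.016  0.02  -0.003] shift [0.0064 0.0097 0.011 ] F [0.65 0.42 0.11] t 12.4167 open 0.0593 tcp [ 0.6835 -0.1672  0.1525]
turn [ 0.025 -0.113 -0.003] shift [-0.0017  0.0074  0.0355] F [0.65 0.42 0.11] t 12.4167 open 0.0593 tcp [ 0.6835 -0.1672  0.1525]
turn [ 0.036 -0.147 -0.003] shift [-0.008   0.0058  0.0709] F [0.65 0.42 0.11] t 12.4167 open 0.0593 tcp [ 0.6835 -0.1672  0.1525]
[-15.7  59.8  23.   -9.6 116.6  44.2]
```

Emit:
jog_arm(
  commands=[
    [0.01,-0.04,0,0.002,0.004,0.01,90],
    [0.02,-0.08,0,0,0.007,0.02,90],
    [0.025,-0.113,-0.003,-0.002,0.007,0.035,90],
    [0.025,-0.113,-0.003,-0.002,0.007,0.035,90],
    [0.025,-0.113,-0.003,-0.002,0.007,0.035,90],
  ],
)

```text
time: 12.83
tcp_pos: [0.6764, -0.1761, 0.1266]
orientation: [[0.782, 0.432, -0.45], [0.443, -0.892, -0.086], [-0.438, -0.132, -0.889]]
contact_force: [0.2, -0.4, 0.5]
opening: 0.0591
gripper_force: 0.0
```

```bash
python3 - <<'E'
from h import *
for a in((.05,28),(.014,30)):
    p,R=knob(-17.5,*a); delta(p,R)
print(readout.sense()["q"].round(1))
s=readout.sense(); T=s["tcp_pos"];R=np.array(s["orientation"])
o=[]
for n,(x,y) in(("top",(310,100)),("scene",(170,150))):
    c=viewer.camera(n); im=cv2.resize(c["color"][y:y+150,x:x+100,::-1],(400,600),interpolation=cv2.INTER_CUBIC).copy()
    for P,col in([(T+R@[0,k*.03,-.033],(0,0,255)) for k in(-1,0,1)]+[(T+R@[0,k*.03,0]+[0,0,.033],(0,255,0)) for k in(-1,0,1)]):
        q=(w2px(c,[P])[0]-[x,y]+.5)*4; cv2.circle(im,tuple(int(i) for i in q),3,col,-1)
    o.append(im)
cv2.imwrite("pics/k1.png",np.hstack(o))
E
```

```text
turn [ 0.01  -0.011 -0.001] shift [ 0.     -0.0003  0.0084] F [ 0.19 -0.38  0.51] t 12.8333 open 0.0591 tcp [ 0.6764 -0.1761  0.1266]
turn [ 0.02  -0.044 -0.001] shift [-0.0027 -0.0014  0.0443] F [ 0.19 -0.38  0.51] t 12.8333 open 0.0591 tcp [ 0.6764 -0.1761  0.1266]
[-15.1  65.6  16.3 -13.7 122.1  42.5]
```

View pics/k1.png

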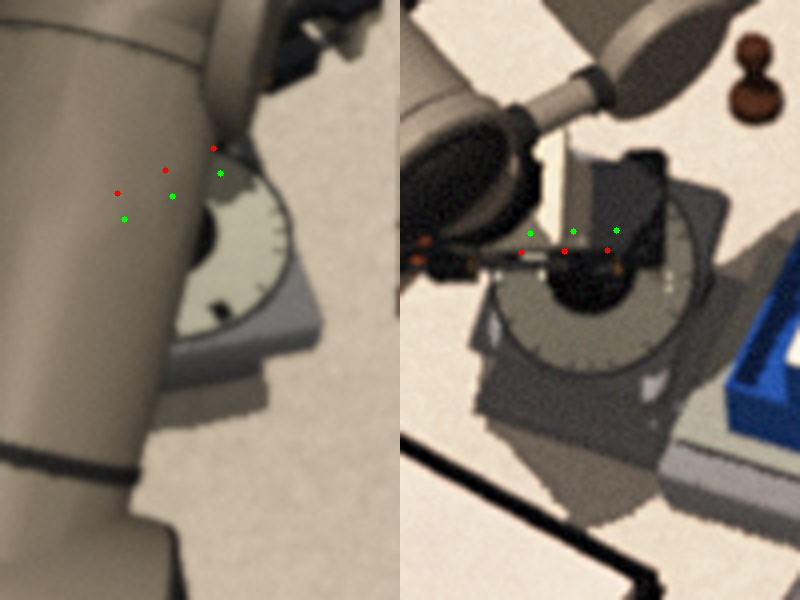

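Fingertips are hidden, but nothing is touching and the geometry is consistent. Lowering over the knob bar while watching the force.

Emit:
jog_arm(
  commands=[
    [0.01,-0.015,0,-0.001,0,0.01,90],
    [0.015,-0.03,0,-0.002,0,0.02,90],
    [0.02,-0.044,0,-0.003,-0.001,0.03,90],
    [0.02,-0.044,0,-0.003,-0.001,0.03,90],
  ],
)

```text
time: 13.27
tcp_pos: [0.6588, -0.1796, 0.1006]
orientation: [[0.76, 0.421, -0.495], [0.439, -0.894, -0.087], [-0.479, -0.151, -0.865]]
contact_force: [-0.6, -0.3, -0.5]
opening: 0.0595
gripper_force: 0.0
```

```bash
python3 - <<'E'
from h import *
p,R=knob(-17.5,.016,30); delta(p,R); dial("top")
E
```

```text
turn [-0.002  0.002 -0.002] shift [ 0.0019 -0.0001  0.0109] F [-0.58 -0.28 -0.54] t 13.2667 open 0.0595 tcp [ 0.6588 -0.1796  0.1006]
top pointer [] mark [-22. -21. -20. -19. -18. -17. -16. -15. -14.   7.   8.   9.  10.  11.
  12.  13.  14.  15.  16.]
```

Emit:
jog_arm(
  commands=[
    [0,0,0,0.002,0,0.003,90],
    [0,0,0,0.002,0,0.006,90],
    [0,0,0,0.002,0,0.009,150],
    [0,0,0,0.002,0,0.009,190],
  ],
)

```text
time: 13.65
tcp_pos: [0.6569, -0.1796, 0.0931]
orientation: [[0.762, 0.422, -0.491], [0.439, -0.894, -0.088], [-0.477, -0.149, -0.866]]
contact_force: [0.3, 0.1, 0.2]
opening: 0.0503
gripper_force: 0.0
```

Emit:
jog_arm(
  commands=[
    [0,0,0,0,0,0,255],
    [0,0,0,0,0,0,255],
    [0,0,0,0,0,0,255],
    [0,0,0,0,0,0,255],
  ],
  newtons=15,
)

```text
time: 13.98
tcp_pos: [0.6573, -0.1796, 0.0934]
orientation: [[0.762, 0.422, -0.491], [0.439, -0.894, -0.088], [-0.476, -0.148, -0.867]]
contact_force: [-0.1, -0.6, -0.5]
opening: 0.0239
gripper_force: 0.0
```

Emit:
jog_arm(
  commands=[
    [0,0,0,0,0,0,255],
    [0,0,0,0,0,0,255],
    [0,0,0,0,0,0,255],
  ],
)

```text
time: 14.23
tcp_pos: [0.6565, -0.1778, 0.0936]
orientation: [[0.76, 0.422, -0.494], [0.44, -0.894, -0.086], [-0.477, -0.152, -0.865]]
contact_force: [-4.1, 5.4, 2.5]
opening: 0.0161
gripper_force: 15.0
```

```bash
python3 - <<'E'
from h import *
p,R=knob(-17.5,.018,30); delta(p,R); print(readout.sense()["q"].round(1))
for th in(0,20,41.5): 
    p,R=knob(th,.018,30); delta(p,R)
E
```

```text
turn [-0.002  0.001 -0.   ] shift [-0.0005  0.0015  0.0019] F [-4.13  5.39  2.47] t 14.2333 open 0.0161 tcp [ 0.6565 -0.1778  0.0936]
[-15.3  65.   23.9 -14.  118.   43.5]
turn [-0.002  0.001  0.305] shift [-0.0005  0.0015  0.0019] F [-4.13  5.39  2.47] t 14.2333 open 0.0161 tcp [ 0.6565 -0.1778  0.0936]
turn [-0.002  0.001  0.654] shift [-0.0005  0.0015  0.0019] F [-4.13  5.39  2.47] t 14.2333 open 0.0161 tcp [ 0.6565 -0.1778  0.0936]
turn [-1.00e-03  1.00e-03  1.03e+00] shift [-0.0005  0.0015  0.0019] F [-4.13  5.39  2.47] t 14.2333 open 0.0161 tcp [ 0.6565 -0.1778  0.0936]
```

The knob bar is gripped: opening 16.1 mm. Turning clockwise.

Emit:
jog_arm(
  commands=[
    [0,0,0.05,0,-0.002,0,255],
    [0,0,0.15,0,-0.002,0,255],
    [0,0,0.25,0,-0.002,0,255],
    [0,0,0.35,0,-0.002,0,255],
    [0,0,0.45,0,-0.002,0,255],
  ],
)

```text
time: 14.65
tcp_pos: [0.6566, -0.178, 0.0936]
orientation: [[0.87, 0.044, -0.491], [0.001, -0.996, -0.088], [-0.493, 0.077, -0.867]]
contact_force: [-0.7, -2.0, -0.2]
opening: 0.0161
gripper_force: 15.0
```

```bash
python3 - <<'E'
from h import *
p,R=knob(41.5,.018,30); delta(p,R); dial("scene"); dial("top"); print(readout.sense()["q"].round(1))
E
```

```text
turn [ 0.    -0.002  0.572] shift [0.0001 0.0013 0.0019] F [-0.67 -2.03 -0.17] t 14.65 open 0.0161 tcp [ 0.6566 -0.178   0.0936]
scene pointer [] mark [-90. -89. -88. -87. -86. -85. -84. -83. -82. -81. -80. -79. -78. -77.
 -76. -75. -74. -73. -72. -71. -70. -69. -68. -67. -66. -65. -64. -58.
 -57. -56. -55. -54. -53. -52. -51. -50. -49. -48. -47. -46.   8.   9.
  10.  11.  12.  13.  14.  15.  16.  53.  54.  55.  56.  57.  58.  59.
  60.  61.  62.  63.  64.  65.  66.  67.  68.  69.  70.  71.  72.  73.
  74.  75.  76.  77.]
top pointer [] mark [-90. -89. -88. -87. -86. -85.   7.   8.   9.  10.  11.  12.  13.  14.
  15.  16.  17.  18.]
[-15.3  64.8  24.3 -14.  117.6  69.6]
```

Emit:
jog_arm(
  commands=[
    [0,0,0.1,0,0,0,255],
    [0,0,0.2,0,0,0,255],
    [0,0,0.3,0,0,0,255],
    [0,0,0.4,0,0,0,255],
    [0,0,0.5,0,0,0,255],
  ],
)

```text
time: 15.17
tcp_pos: [0.6565, -0.1782, 0.0937]
orientation: [[0.786, -0.376, -0.491], [-0.474, -0.876, -0.089], [-0.397, 0.302, -0.867]]
contact_force: [1.6, -2.8, 1.3]
opening: 0.0157
gripper_force: 15.0
```

Emit:
jog_arm(
  commands=[
    [0,0,0,0,0,0,255],
    [0,0,0,0,0,0,255],
  ],
)

```text
time: 15.33
tcp_pos: [0.6565, -0.1782, 0.0937]
orientation: [[0.789, -0.371, -0.491], [-0.469, -0.879, -0.089], [-0.398, 0.3, -0.867]]
contact_force: [1.2, -2.3, -0.1]
opening: 0.0158
gripper_force: 15.0
```

```bash
python3 - <<'E'
from h import *
p,R=knob(41.5,.018,30); delta(p,R); dial("scene"); dial("top")
E
```

```text
turn [-0.    -0.002  0.082] shift [0.0007 0.0008 0.0019] F [ 1.19 -2.34 -0.06] t 15.3333 open 0.0158 tcp [ 0.6565 -0.1782  0.0937]
scene pointer [40. 41. 42. 43.] mark [-90. -89. -88. -87. -86. -85. -84. -83. -82. -81. -80. -79. -78. -77.
 -76. -75. -74. -73. -72. -71. -70. -69. -68. -67. -66. -65. -64. -59.
 -58. -57. -56. -55. -54. -53. -52. -51. -50. -49. -48. -47. -46. -45.
 -44. -43. -42. -41. -40. -39. -38. -37. -36. -35. -34. -33. -32.  32.
  33.  34.  35.  36.  37.  38.  39.  40.  41.  42.  43.  44.]
top pointer [] mark [-90. -89. -88. -87. -86. -85. -84. -83. -82. -81. -80. -79. -78. -77.
 -76. -75. -74. -73. -72. -71. -70. -69. -68. -67. -66. -65. -64. -63.
 -62. -61. -60. -59. -58. -57. -56. -55. -54. -53. -52. -51. -50. -49.
 -48. -47. -46. -45. -44. -43. -42.   8.   9.  10.  11.  12.  13.  14.
  15.  16.  17.]
```

Emit:
jog_arm(
  commands=[
    [0,0,0.03,0,0,0,255],
    [0,0,0.05,0,0,0,255],
    [0,0,0.05,0,0,0,255],
  ],
)

```text
time: 15.68
tcp_pos: [0.6565, -0.1782, 0.0937]
orientation: [[0.767, -0.413, -0.491], [-0.515, -0.852, -0.089], [-0.382, 0.321, -0.867]]
contact_force: [1.8, -3.6, 0.7]
opening: 0.016
gripper_force: 15.0
```

Emit:
jog_arm(
  commands=[
    [0,0,0,0,0,0,90],
    [0,0,0,0,0,0,90],
    [0,0,0,0,0,0,90],
    [0,0,0,0,0,0,90],
    [0,0,0,0,0,0,90],
  ],
)

```text
time: 16.1
tcp_pos: [0.6562, -0.1774, 0.0934]
orientation: [[0.767, -0.413, -0.492], [-0.515, -0.853, -0.088], [-0.383, 0.32, -0.866]]
contact_force: [0.2, -0.0, 0.9]
opening: 0.0448
gripper_force: 0.0
```

Emit:
jog_arm(
  commands=[
    [0,0,0,0,0,-0.01,90],
    [0,0,0,0,0,-0.02,90],
    [0,0,0,0,0,-0.03,90],
    [0,0,0,0,0,-0.035,90],
  ],
)

```text
time: 16.43
tcp_pos: [0.674, -0.1744, 0.1251]
orientation: [[0.768, -0.413, -0.49], [-0.515, -0.852, -0.088], [-0.381, 0.32, -0.867]]
contact_force: [0.4, -0.2, -0.1]
opening: 0.0592
gripper_force: 0.0
```

```bash
python3 - <<'E'
from h import *
p,R=knob(41.5,.08,18); delta(p,R); dial("scene"); print(readout.sense()["q"].round(1))
E
```

```text
turn [0.136 0.156 0.028] shift [ 0.0067 -0.0032 -0.0247] F [ 0.38 -0.22 -0.1 ] t 16.4333 open 0.0592 tcp [ 0.674  -0.1744  0.1251]
scene pointer [40. 41. 42. 43. 44.] mark [-90. -89. -88. -87. -86. -85. -84. -83. -82. -81. -80. -79. -78. -77.
 -76. -75. -74. -73. -72. -71. -70. -69. -68. -67. -66. -65. -64. -63.
 -62. -61. -60. -59. -58. -57. -56. -55. -54. -53. -52. -51. -50. -49.
 -48. -47. -46. -45. -44. -43.  36.  37.  38.  39.  40.  41.  42.  43.
  44.  45.  46.  47.  48.]
[-14.7  69.2   9.7 -15.4 127.6  98.6]
```

The mark is at 42° and the pointer at 42°. Retreating for an unobstructed check.

Emit:
jog_arm(
  commands=[
    [0.05,0.06,0,0.003,-0.001,-0.009,90],
    [0.1,0.12,0,0.006,-0.003,-0.02,90],
    [0.136,0.156,0,0,-0.003,-0.05,90],
    [0.136,0.156,0,-0.02,-0.003,-0.09,90],
    [0.136,0.156,0,-0.04,-0.003,-0.12,90],
  ],
)

```text
time: 16.9
tcp_pos: [0.6988, -0.1408, 0.2423]
orientation: [[0.828, -0.469, -0.307], [-0.506, -0.861, -0.05], [-0.241, 0.197, -0.95]]
contact_force: [1.2, -0.8, 2.3]
opening: 0.0592
gripper_force: 0.0
```

```bash
python3 - <<'E'
from h import *
delta([.45,-.25,.3],down(0)); dial("scene"); print(readout.sense()["q"].round(1))
E
```

```text
turn [ 0.131  0.292 -0.519] shift [-0.1648  0.222   0.0271] F [ 1.17 -0.82  2.28] t 16.9 open 0.0592 tcp [ 0.6988 -0.1408  0.2423]
scene pointer [40. 41. 42. 43.] mark [-71. -70. -69. -68. -67. -66. -65. -64. -63. -62. -61. -60. -59. -58.
 -57. -56. -55. -54. -53. -52. -51. -50. -49. -48. -47. -46. -45. -44.
 -43. -42. -41. -40. -39. -38. -37. -36. -35. -34. -33. -32. -31. -30.
 -29. -28. -27. -26. -25. -24. -23. -22. -21. -20. -19. -18. -17. -16.
 -15. -14. -13. -12. -11. -10.  -9.  -8.  -7.  -6.  -5.  -4.  -3.  -2.
  -1.   0.   1.   2.   3.   4.   5.   6.   7.   8.   9.  10.  11.  12.
  13.  14.  15.  16.  17.  18.  19.  20.  21.  22.  23.  24.  25.  26.
  27.  28.  29.  30.  35.  36.  37.  38.  39.  40.  41.  42.  43.  44.]
[-13.8  62.3   2.3  -9.5 132.3 100.6]
```

Emit:
jog_arm(
  commands=[
    [0.03,0.06,0,-0.02,0.018,0.01,90],
    [0.06,0.12,0,-0.045,0.045,0.01,90],
    [0.09,0.18,0,-0.07,0.075,0.01,90],
    [0.11,0.24,0,-0.095,0.105,0.01,90],
    [0.131,0.292,0,-0.12,0.135,0.01,90],
  ],
)

```text
time: 17.37
tcp_pos: [0.6286, -0.172, 0.264]
orientation: [[0.874, -0.484, -0.045], [-0.486, -0.87, -0.075], [-0.002, 0.087, -0.996]]
contact_force: [0.7, -1.4, 0.3]
opening: 0.0594
gripper_force: 0.0
```

Emit:
jog_arm(
  commands=[
    [0,0,0,-0.02,0.03,0,90],
    [0,0,0,-0.04,0.06,0,90],
    [0,0,0,-0.06,0.09,0,90],
    [0,0,0,-0.06,0.09,0,90],
    [0,0,0,-0.06,0.09,0,90],
  ],
)

```text
time: 17.78
tcp_pos: [0.532, -0.2221, 0.2746]
orientation: [[0.872, -0.487, -0.046], [-0.489, -0.869, -0.076], [-0.003, 0.089, -0.996]]
contact_force: [0.0, 0.2, -0.3]
opening: 0.0593
gripper_force: 0.0
```

```bash
python3 - <<'E'
from h import *
s=readout.sense();print(s["tcp_pos"],s["time"],s["joint_vel"].round(2)); dial("scene"); dial("top")
# tray check: blue pixels in the top view, projected onto rim plane
c=viewer.camera("top"); im=c["color"].astype(int)
m=((im[...,2]-im[...,0]>30)).astype(np.uint8); m[:, :215]=0; m[:120]=0; m[240:]=0; m[:,330:]=0
n,l,st,ce=cv2.connectedComponentsWithStats(m); i=1+np.argmax(st[1:,4]); print(st[i],ce[i])
r=cv2.minAreaRect(np.argwhere(l==i)[:,::-1].astype(np.float32)); P=px2w(c,cv2.boxPoints(r)+0,[.131]*4); print(P.round(4),P.mean(0),"target",.6308,.004)
E
```

```text
[ 0.5319745  -0.22213946  0.27460858] 17.7833 [ 2.07  2.69 -2.95  0.59  0.12  0.52]
scene pointer [38. 39. 40. 41. 42. 43. 44. 45.] mark [39. 40. 41. 42. 43. 44.]
top pointer [38. 39. 40. 41. 42. 43. 44. 45.] mark [-58. -57. -56. -55. -54. -53. -52. -51. -50. -49. -48. -47. -46. -45.
 -44. -43. -42. -41. -40. -39. -38. -37. -36. -35. -34. -33. -32. -31.
 -30. -29. -28. -27. -26. -25. -24. -23. -22. -21. -20. -19. -18. -17.
 -16. -15. -14. -13. -12. -11. -10.  -9.  -8.  -7.  -6.  -5.  -4.  -3.
  -2.  -1.   0.   1.   2.   3.   4.   5.   6.   7.   8.   9.  10.  11.
  12.  13.  14.  15.  16.  17.  18.  38.  39.  40.  41.  42.  43.  44.
  45.]
[ 269  135   31   70 1300] [284.24923077 169.85923077]
[[ 0.7107  0.0068  0.131 ]
 [ 0.7173 -0.0396  0.131 ]
 [ 0.5647 -0.0611  0.131 ]
 [ 0.5582 -0.015   0.131 ]] [ 0.63773168 -0.02721584  0.131     ] target 0.6308 0.004
```

```bash
python3 - <<'E'
from h import *
c=viewer.camera("top"); im=c["color"].astype(int)
m=((im[...,2]-im[...,0]>15)).astype(np.uint8); m[:, :215]=0; m[:120]=0; m[240:]=0; m[:,330:]=0
n,l,st,ce=cv2.connectedComponentsWithStats(m); print(st[1:][st[1:,4]>50])
k=np.isin(l,1+np.flatnonzero(st[1:,4]>50))
r=cv2.minAreaRect(np.argwhere(k)[:,::-1].astype(np.float32)); P=px2w(c,cv2.boxPoints(r),[.131]*4)
print(P.mean(0),r[1],np.linalg.norm(P[0]-P[1]),np.linalg.norm(P[1]-P[2]))
E
```

```text
[[ 244  135   56   75 2695]]
[0.63256706 0.00149807 0.131     ] (68.93899536132812, 45.41306686401367) 0.1021863393113405 0.15542843897779862
```

The tray is within 3 mm of the pan's centre, and the mark is under the pointer. Handing in.

```bash
python3 -c "
from workcell import ctrl
print(ctrl.job_done())"
```

```text
the job is handed in; nothing more can be done
None
```

I set the empty tray on the pan about 3 mm off centre and turned the zero mark under the pointer's tip (both at about 41.5° in the camera images); the job is handed in at about 18 s, and no verdict came back.

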